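# Press the roll cassette flat and slide it home in its docking nest

### The arm

A 6-joint arm with a two-finger parallel gripper is mounted at the origin on a cart in front of the work surface, level with it; the furniture and walls round the work are solid. World frame = base frame: x ahead of the robot, y to its left, z up, the work surface at z = 0. Lengths are in m, angles in rad, forces in N, time in s.
With the tool pointing down it reaches from about 0.375 to 0.9 m from the base axis. Payload 3.1 kg.
Tool frame: the origin (TCP) lies at the very end of the fingers, on their centre line; the grasp point (between the pads) lies 19 mm behind it (manip.pinch_z is the distance from the TCP to the grasp point, in m); z points along the fingers, y is the line along which they close (so a half turn about z gives the same grasp; the last joint's range is limited). The gripper opens to 85 mm and grips with 20 to 120 N. Pads are 22 mm wide; open, the fingers measure 114 mm over their backs; the gripper's body (76 mm by 85 mm) begins 54 mm behind the grasp point. The pads swing forward as they close: fully open they stand 13 mm farther back than shut.
Start: joints at [-0.178, 0.527, 1.433, -0, 1.181, -0.178], TCP at [0.625, 0, 0.231] pointing down, gripper open.
Joint ranges: [-3.08, 3.08], [-0.75, 2.2], [0.22, 2.44], [-1.43, 4.57], [0, 2.65], [-2.85, 2.85]. Speed limits (rad/s): [2.79, 2.79, 3.14, 3.14, 3.14, 3.14].

### API

Orientations are given as a unit quaternion [x, y, z, w].
In Python, from station import manip gives the robot as it stands.
- The arm moves only by the tool servo_tool, never from a script. Its argument "commands" is one flat list of numbers, 7 for each row, row after row: the shift along the tool's x, y, z each as a share of 500 mm, from -1 to 1, then the turn, a rotation vector about the tool's x, y, z each as a share of 360 degrees, from -1 to 1, then the opening, from -1 (shut) to 1 (fully open). In form: [dx, dy, dz, rx, ry, rz, claw, dx, dy, dz, rx, ry, rz, claw, ...]. A call has 1 to 12 rows; each row shifts and turns the commanded pose from where the row before left it, along the tool's axes as they then stand; what a row does not reach is not made up. A row lasts 1/12 s, in which the tool goes at most 41.7 mm and 7.16 degrees, less where a joint would pass 70% of its speed; a pose out of reach is approached as far as the arm can. A call with a number of a shift or a turn outside -1 to 1 is refused whole. A call with a gripper value outside its range is refused whole. The fingers move at their own pace and stop on an object; "force" is the grip in N (left out, the last holds). Time passes only in rows, so rows that do not move let the fingers close. It gives the time, the measured TCP pose, the force, the opening and the grip force at its end, in the units of the state.
- manip.sense(): the state, without advancing time (a new reading comes with each control period).
- manip.snapshot(name): name is "scene" or "side" or "wrist"; returns a dict with "img" (400x640x3 uint8, red, green, blue), "mtx" (3x3 intrinsics, pixels), "world_to_cam" (4x4, takes a point from world to camera coordinates). Camera axes: x right, y up, looking along -z (the intrinsics and any distortion apply to the point x, -y, -z); pixel columns grow to the right and rows downward; lengths in m; the calibration is good to about 2 mm. A picture is of the moment at which its call begins. There is no depth.
- manip.sign_off(): hands the job in; it is judged then, once.
Trained networks look in a picture, given as the dict that the camera call returned (one of the last four; its "shot" number tells which), for a name from the list of things; names that differ only in an ending like _2 or _b are one class to them, and where a whole thing is asked for, a point or a joint stands for the part that bears it (a point fixed in the world has none). Each returns a list of dicts, best first, with "conf" (0 to 1); they miss things now and then, are a little off and sometimes report something else, mostly with a low value. They report only what shows in the picture. A call takes as long as a camera call.
- manip.look_for(picture, query): "box" ([left, top, width, height] in pixels, round what is visible of it).
- manip.silhouettes(picture, query): "pixels" (400x640 bool, what is visible of it) and "box" ([left, top, width, height] in pixels, round what is visible of it).
The state is a dict: "t": time; "q": joint angles; "qd": joint speeds; "tau": joint torques, N m; "tcp_pos": TCP position; "tool_rot": TCP orientation; "force": force on the tool from outside, world axes, zero at the start; "ft_torque": the same for the moment, N m; "finger_gap": opening from 0.0 (shut) to 1.0 (fully open); "gripper_force": force on a finger pad.
Only numpy, scipy, OpenCV 4.12 (cv2) and the standard library are available. Lean on these libraries where they do the work, as an engineer would, in place of code of your own. Each camera call takes 0.05 s, during which the arm holds its last target. There are 200 camera calls.

### The job

The seaming-roll cassette sits loosely in its docking nest with its near edge propped up on the spring catch bar. Without lifting it out, press the cassette down flat on the nest floor, keep it down and slide it away from you until it is tight against the two stops of the rear fence, then slide it along that fence to the left until it is tight against the single stop of the left fence. Leave it there flat and square, with the catch bar sprung up behind it, and do not disturb the things lying around.

Things in the scene. Friction and masses are not known exactly. Their poses are not given: they have to be found in the camera images.
- nest: Fixed docking nest: grey painted plate 206 x 224 mm on four feet, with two dark steel fences, one at the rear and one at the left, open in front and on the right. Origin on the deck; x points to the rear fence (away from the robot), y to the left fence, z up. Plate spans x -116 to +90, y -145 to +79 mm; its top, the nest floor, is 60 mm above the deck, the fence tops 81 mm.
- rear_stops (a point): Midpoint between the faces of the two steel pads on the rear fence, 10 mm above the nest floor. In the nest's frame it is at (70, 10, 70) mm; each pad is 14 mm wide, one 30 mm to each side of it along nest y. The cassette's far face must touch both. Axes as the nest's.
- left_stop (a point): Centre of the face of the single steel pad on the left fence, 10 mm above the nest floor. In the nest's frame it is at (10, 60, 70) mm; the pad is 40 mm long along nest x. The cassette's left face must touch it. Axes as the nest's.
- seat (a point): Where the cassette's centre (point cassette_center) must be when it is home: flat on the nest floor and touching all three pads. In the nest's frame it is at (20, 15, 71) mm; axes as the nest's.
- cassette: Loose aluminium roll cassette, about 0.35 kg: smooth block (slides easily, friction about 0.2) 100 x 90 x 22 mm with a square well in its top and two steel rolls (28 mm across, 14 mm high) on its far strip at x +31, y +-24. Origin: centre of its underside; x points to the rolls, roughly nest x. Starts 16-22 mm short of the rear pads, 10-22 mm of the left pad, turned up to 0.06 rad, near edge propped up 6 mm.
- cassette_center (a point): Centre of the cassette's block, 11 mm above its underside; axes as the cassette's.
- well (a point): Centre of the floor of the square well in the cassette's top, 12 mm nearer the robot end than the cassette's centre and 14 mm above its underside. The well is 50 x 50 mm and 8 mm deep, open above: closed fingertips set into it can press on its floor and push on its walls.
- catch (a joint): Height (m) of the sprung steel catch bar over the nest floor: 0 flush, 0.006 fully up. Bar 10 mm wide (nest x -42.5 to -32.5), 95 mm long along nest y. Spring 3.4 N up, 4.1 N flush. It springs up behind the cassette, 2.5 mm to spare, once that is at the rear pads. About 4 N down in the well presses the propped cassette flat; let go before it is home, it rises again.
- hex_key: Bystander: dark hex key, 88 x 30 x 4 mm, lying on the front margin of the nest plate. Origin at its middle.
- ferrule_cap: Bystander: steel ferrule cap, 50 mm across, 10 mm high, lying on the right margin of the nest plate. Origin at its middle.
- pipe_clamp: Bystander: steel pipe clamp, 64 x 86 x 16 mm, on the deck near on the left. Origin at its middle.

How it is judged:
By the outcome, as a careful person would: the job done as asked, in the order asked, and still so for the second after the job is handed in, with the robot touching nothing.
It also fails if it takes over 38 s, if anything falls off the work surface, if the arm or the gripper's body presses on something with over 40 N, if the wrist force passes 120 N, or if a joint passes its speed limit or range.

## Working session

There is one attempt and no reset: what is moved stays moved. The work goes in short steps, Python scripts to look and compute and a tool call to move; the robot and the scene stay as the last step left them, time stands still between calls to the robot, and variables do not carry over. Pictures are saved under pics/ and viewed, at most 10 in all, crops included, and the job is handed in when it is done.

Besides the shell and the picture viewer there is one more tool, called after "Request:" as a command line: name --argument value ..., lists and objects as JSON in quotes. servo_tool: Moves the arm, as the interface text tells. Its arguments: {"type":"object","properties":{"commands":{"type":"array"},"force":{"type":"number"}},"required":["commands"]}

```bash
mkdir -p pics; ls
cat > h.py <<'E'
import numpy as np, cv2
from station import manip
def snap(n,f=None):
    p=manip.snapshot(n)
    if f: cv2.imwrite('pics/'+f,p['img'][:,:,::-1])
    return p
def proj(p,X):
    X=np.atleast_2d(X); c=X@p['world_to_cam'][:3,:3].T+p['world_to_cam'][:3,3]
    c=c*[1,-1,-1]; u=c@np.array(p['mtx']).T; return u[:,:2]/u[:,2:]
def ray(p,uv,z):
    W=np.array(p['world_to_cam']);R=W[:3,:3];o=-R.T@W[:3,3]
    d=np.linalg.inv(p['mtx'])@np.array([uv[0],uv[1],1.]);d=R.T@(d*[1,-1,-1])
    return o+d*(z-o[2])/d[2]
E
python3 - <<'E'
from h import *
s=manip.sense();print(s)
a=snap('scene','a.png');b=snap('wrist','b.png')
for p in(a,b):
  print(p.keys())
  for q in('nest','cassette','hex_key','ferrule_cap','catch'):
    print(q,[(np.round(r['box']),round(r['conf'],2)) for r in manip.look_for(p,q)[:2]])
cv2.imwrite('pics/ab.png',np.vstack([a['img'],b['img']])[:,:,::-1][:, :])
E
```

```text
pics
{'t': 0.0, 'q': array([-1.78507749e-01,  5.28450374e-01,  1.43394057e+00,  2.00646961e-06,
        1.18139070e+00, -1.78496723e-01]), 'qd': array([-0.00097505,  0.00115631,  0.00074641,  0.00042513, -0.0011524 ,
        0.00057771]), 'tau': array([ 2.50220628e-04, -4.42344439e+01, -1.78024775e+01, -2.06930472e-04,
        8.36740597e-03,  2.24214921e-05]), 'tcp_pos': array([6.24266543e-01, 1.57516950e-04, 2.30331154e-01]), 'tool_rot': array([ 7.07110526e-01,  7.07102189e-01, -6.23451222e-04, -8.99572219e-04]), 'force': array([-0.57455693,  0.17729607, -0.46563682]), 'ft_torque': array([-0.03740077, -0.03202744, -0.00389258]), 'gripper_force': 0.0, 'finger_gap': 0.999510097157983}
dict_keys(['img', 'mtx', 'world_to_cam', 'shot'])
nest [(array([251., 183., 177., 160.]), 0.91)]
cassette [(array([289., 197.,  78.,  65.]), 0.86), (array([255., 181., 174., 159.]), 0.68)]
hex_key [(array([275., 251.,  44.,  31.]), 0.74)]
ferrule_cap [(array([380., 243.,  32.,  25.]), 0.82), (array([294., 198.,  75.,  60.]), 0.46)]
catch [(array([335., 259.,   6.,   3.]), 0.59), (array([251., 182., 179., 159.]), 0.15)]
dict_keys(['img', 'mtx', 'world_to_cam', 'shot'])
nest [(array([ 49.,  77., 246., 228.]), 0.93)]
cassette [(array([109., 117., 134., 107.]), 0.68), (array([ 48.,  75., 248., 231.]), 0.34)]
hex_key [(array([ 71., 146.,  49.,  82.]), 0.81), (array([109., 117., 135., 108.]), 0.31)]
ferrule_cap [(array([219., 245.,  42.,  43.]), 0.62)]
catch []
```

View pics/a.png

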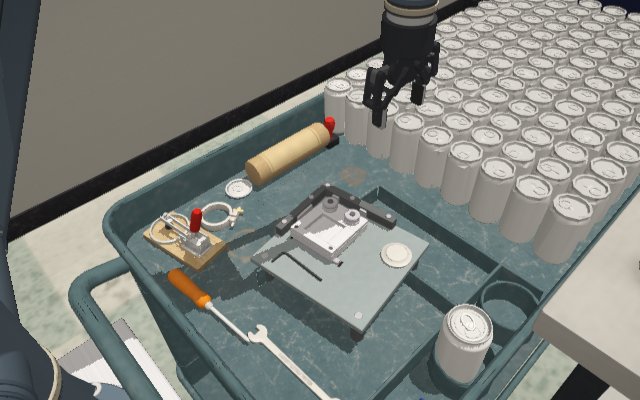

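View pics/b.png

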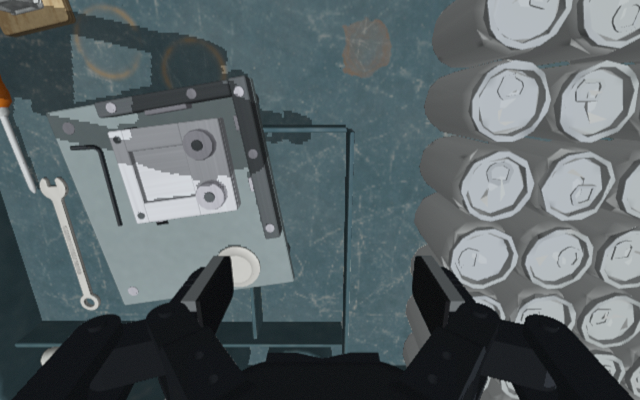

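Run:
```python
from h import *
p=snap('wrist');W=p['world_to_cam'];print(-W[:3,:3].T@W[:3,3],p['mtx'])
for uv in [(125,304),(294,278),(48,116)]: print(uv,ray(p,uv,.06).round(4))
A,B,C=[ray(p,u,.06)[:2] for u in [(125,304),(294,278),(48,116)]]
print(np.linalg.norm(B-A),np.linalg.norm(C-A),np.arctan2(*(B-A)[::-1]),np.arctan2(*(C-A)[::-1])-np.pi/2)
for q in('nest','cassette'):
  m=manip.silhouettes(p,q)[0]['pixels'].astype(np.uint8)
  c=max(cv2.findContours(m,0,2)[0],key=cv2.contourArea)
  print(q,cv2.approxPolyDP(cv2.convexHull(c),4,True).reshape(-1,2).tolist())
im=p['img'][60:320,30:310];cv2.imwrite('pics/c.png',cv2.resize(im,None,fx=2.2,fy=2.2,interpolation=cv2.INTER_CUBIC)[:,:,::-1])
```

```text
[0.62501817 0.07682962 0.37518209] [[309.29270711   0.         322.38868132]
 [  0.         309.29270711 200.07173564]
 [  0.           0.           1.        ]]
(125, 304) [ 0.3894 -0.1518  0.06  ]
(294, 278) [ 0.5921 -0.1167  0.06  ]
(48, 116) [0.3552 0.0649 0.06  ]
0.20569501066803283 0.21937702411966967 0.17147729337884737 0.15650215419488278
nest [[250, 79], [293, 278], [125, 304], [46, 114], [232, 77]]
cassette [[220, 118], [236, 208], [137, 222], [109, 134]]
```

View pics/c.png

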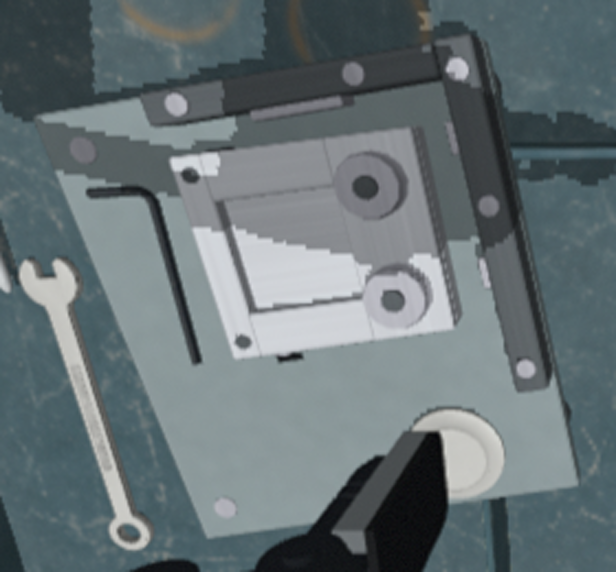

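```bash
cat >> h.py <<'E'
def nestfit(p,uvs):  # corners: (-116,-145),(90,-145),(-116,79)
    P=np.array([ray(p,u,.06)[:2] for u in uvs]);M=np.array([[-.116,-.145],[.09,-.145],[-.116,.079]])[:len(P)]
    a=M-M.mean(0);b=P-P.mean(0);y=np.arctan2((a[:,0]*b[:,1]-a[:,1]*b[:,0]).sum(),(a*b).sum())
    R=np.array([[np.cos(y),-np.sin(y)],[np.sin(y),np.cos(y)]]);return P.mean(0)-R@M.mean(0),y
E
python3 - <<'E'
from h import *
p=snap('wrist')
o,y=nestfit(p,[(125,304),(294,278),(48,116)]);print('nest',o,y)
R=np.array([[np.cos(y),-np.sin(y)],[np.sin(y),np.cos(y)]])
f=lambda u:(u[0]/2.2+30,u[1]/2.2+60)
Q=np.array([ray(p,f(u),z)[:2] for u,z in [((170,157),.088),((235,357),.088),((454,328),.0825),((415,128),.0825)]])
print(Q,'c',Q.mean(0),'nestframe',((Q-o)@R).round(4),((Q.mean(0)-o)@R).round(4))
print('yawrel',np.arctan2(*(Q[2]-Q[1])[::-1])-y,np.arctan2(*(Q[3]-Q[0])[::-1])-y,np.arctan2(*(Q[0]-Q[1])[::-1])-y-np.pi/2,np.arctan2(*(Q[3]-Q[2])[::-1])-y-np.pi/2)
s=o+R@np.array([.008,.015]);print('well home',s)
print('rear stops',proj(p,np.r_[o+R@[.07,.04],.07]),proj(p,np.r_[o+R@[.07,-.02],.07]),'left',proj(p,np.r_[o+R@[.01,.06],.07]))
E
```

```text
nest [0.48044401 0.0094103 ] 0.16826738487888965
[[ 0.42946958  0.05243638]
 [ 0.44035241 -0.03622351]
 [ 0.53896657 -0.02434214]
 [ 0.53013363  0.06370776]] c [0.48473055 0.01389462] nestframe [[-0.043   0.051 ]
 [-0.0472 -0.0383]
 [ 0.052  -0.0431]
 [ 0.0581  0.0452]] [0.005  0.0037]
yawrel -0.04836194824598933 -0.05676153787063133 -0.04613024112172592 -0.0682845100666114
well home [0.48581891 0.02553824]
rear stops [[236.32978093 120.95117164]] [[251.13659296 181.04317681]] left [[169.52865222 110.49239053]]
```

Request:
servo_tool --commands '[0.0048,-0.0612,0,0,0,0,-1,0.0048,-0.0612,0,0,0,0,-1,0.0048,-0.0612,0,0,0,0,-1,0.0048,-0.0612,0,0,0,0,-1,0.0048,-0.0612,0,0,0,0,-1,0,0,0.06,0,0,-0.01335,-1,0,0,0.06,0,0,-0.01335,-1,0,0,0.04,0,0,0,-1,0,0,0,0,0,0,-1,0,0,0,0,0,0,-1]' --force 40

```text
t: 1.63
tcp_pos: [0.4716, 0.0121, 0.1509]
tool_rot: [0.646, 0.764, -0.0, -0.001]
force: [0.4, 0.3, 0.8]
finger_gap: 0.002
gripper_force: 0.0
```

Run:
```python
from h import *
p=snap('wrist','d.png');s=manip.sense()
print(s['tcp_pos'],s['tool_rot'],s['force'],s['finger_gap'])
print('tcp px',proj(p,s['tcp_pos']))
```

```text
[0.47262288 0.01190395 0.15181067] [6.45451264e-01 7.63801378e-01 1.68693628e-04 3.03775730e-04] [-1.1914799  -0.57939247  0.54743592] 0.001296735117349084
tcp px [[324.09481714 259.81061155]]
```

View pics/d.png

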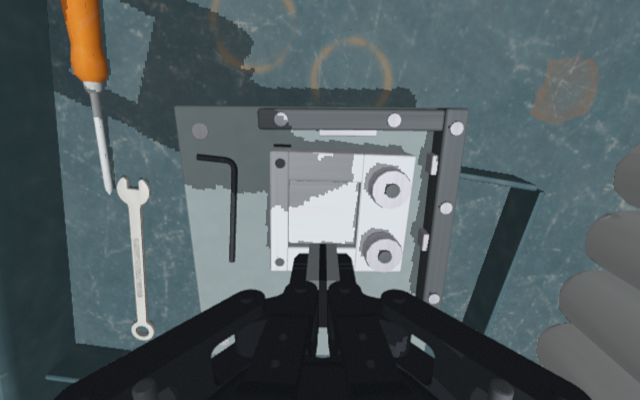

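Run:
```python
from h import *
p=snap('wrist')
o=np.array([.48044,.00941]);y=.16827;R=np.array([[np.cos(y),-np.sin(y)],[np.sin(y),np.cos(y)]])
N=lambda u,z:((ray(p,u,z)[:2]-o)@R*1e3).round(1)
for n,u,z in [('stopL',(433,164),.07),('stopR',(425,240),.07),('left',(348,132),.07),('wellFL',(361,180),.084),('wellNL',(289,180),.0855),('casFL',(414,156),.0825),('casNL',(271,152),.088),('casNR',(271,270),.088)]: print(n,N(u,z))
im=p['img'][100:290,240:480];cv2.imwrite('pics/e.png',cv2.resize(im,None,fx=3.2,fy=3.1,interpolation=cv2.INTER_CUBIC)[:,:,::-1])
```

```text
stopL [74.5 37.5]
stopR [ 74.6 -23.8]
left [11.3 60.8]
wellFL [20.  28.9]
wellNL [-30.4  29.3]
casFL [56.3 45.5]
casNL [-41.6  49.3]
casNR [-46.1 -40. ]
```

View pics/e.png

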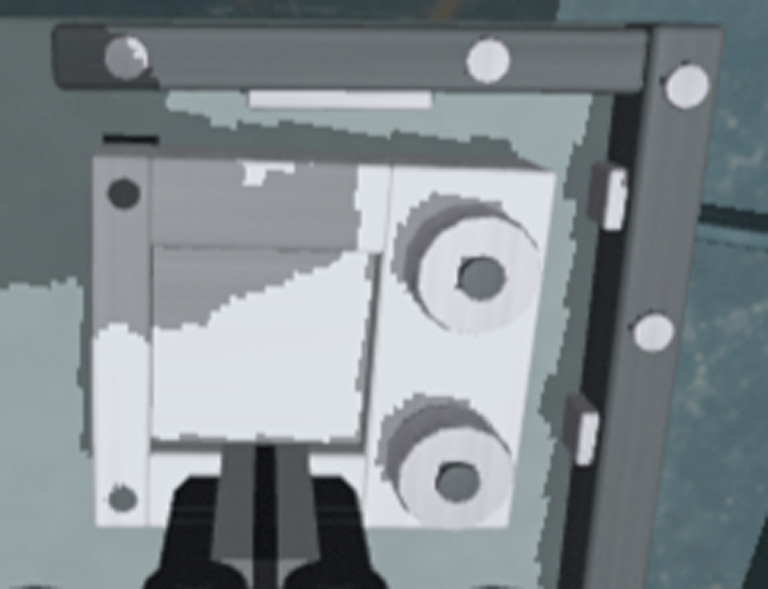

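Request:
servo_tool --commands '[0,0,0.05,0,0,0,-1,0,0,0.05,0,0,0,-1,0,0,0.034,0,0,0,-1,0,0,0,0,0,0,-1,0,0,0,0,0,0,-1]'

```text
t: 2.15
tcp_pos: [0.4726, 0.0119, 0.0849]
tool_rot: [0.645, 0.764, 0.0, 0.0]
force: [0.1, -0.1, 0.3]
finger_gap: -0.003
gripper_force: 0.0
```

Request:
servo_tool --commands '[0,0,0.006,0,0,0,-1,0,0,0.006,0,0,0,-1,0,0,0.003,0,0,0,-1,0,0,0,0,0,0,-1]'

```text
t: 2.48
tcp_pos: [0.4729, 0.0118, 0.0775]
tool_rot: [0.645, 0.764, 0.001, 0.001]
force: [0.7, 0.4, 2.2]
finger_gap: 0.003
gripper_force: 1.0
```

Request:
servo_tool --commands '[0,0,0.003,0,0,0,-1,0,0,0.003,0,0,0,-1,0,0,0,0,0,0,-1,0,0,0,0,0,0,-1]'

```text
t: 2.82
tcp_pos: [0.4723, 0.0119, 0.0741]
tool_rot: [0.645, 0.764, 0.0, 0.0]
force: [-0.6, -1.0, 5.3]
finger_gap: -0.003
gripper_force: 2.4
```

Request:
servo_tool --commands '[0,0,0.002,0,0,0,-1,0,0,0.001,0,0,0,-1,0,0,0,0,0,0,-1,0,0,0,0,0,0,-1]'

```text
t: 3.15
tcp_pos: [0.4723, 0.0118, 0.074]
tool_rot: [0.645, 0.764, 0.0, 0.001]
force: [-2.2, -0.9, 19.1]
finger_gap: -0.002
gripper_force: 9.5
```

Request:
servo_tool --commands '[0,0.004,-0.001,0,0,0,-1,0,0.004,0,0,0,0,-1,0,0.004,0,0,0,0,-1,0,0.004,0,0,0,0,-1,0,0.004,0,0,0,0,-1,0,0,0,0,0,0,-1]'

```text
t: 3.65
tcp_pos: [0.4813, 0.0139, 0.074]
tool_rot: [0.645, 0.764, -0.0, -0.0]
force: [-4.0, -0.4, 15.4]
finger_gap: 0.0
gripper_force: 7.8
```

Run:
```python
from h import *
p=snap('wrist','f.png')
im=p['img'][100:350,200:480];cv2.imwrite('pics/f.png',cv2.resize(im,None,fx=2.4,fy=2.4,interpolation=cv2.INTER_CUBIC)[:,:,::-1])
```

```text
(no output)
```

View pics/f.png

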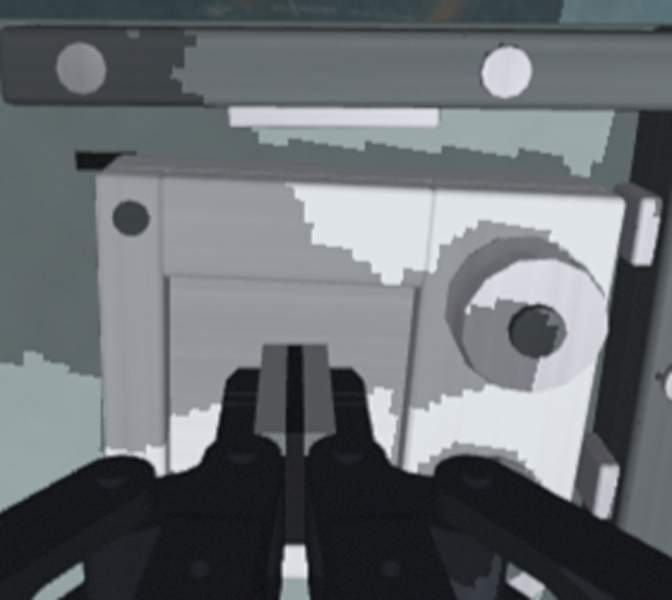

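Request:
servo_tool --commands '[0,0.004,0,0,0,0,-1,0,0.004,0,0,0,0,-1,0,0.004,0,0,0,0,-1,0,0.003,0,0,0,0,-1,0,0,0,0,0,0,-1]'

```text
t: 4.12
tcp_pos: [0.4868, 0.015, 0.074]
tool_rot: [0.645, 0.764, -0.002, -0.002]
force: [-7.0, -2.6, 17.8]
finger_gap: 0.002
gripper_force: 9.2
```

Request:
servo_tool --commands '[0,0.003,0,0,0,0,-1,0,0.003,0,0,0,0,-1,0,0.003,0,0,0,0,-1,0,0,0,0,0,0,-1]'

```text
t: 4.45
tcp_pos: [0.4903, 0.016, 0.074]
tool_rot: [0.645, 0.764, -0.002, -0.003]
force: [-7.1, -1.6, 19.6]
finger_gap: 0.001
gripper_force: 9.7
```

Request:
servo_tool --commands '[0,0.004,0,0,0,0,-1,0,0.004,0,0,0,0,-1,0,0.003,0,0,0,0,-1,0,0,0,0,0,0,-1]'

```text
t: 4.78
tcp_pos: [0.4951, 0.0171, 0.074]
tool_rot: [0.645, 0.764, -0.002, -0.003]
force: [-8.1, -1.3, 18.7]
finger_gap: -0.001
gripper_force: 10.1
```

Request:
servo_tool --commands '[0,0.004,0,0,0,0,-1,0,0.003,0,0,0,0,-1,0,0,0,0,0,0,-1]'

```text
t: 5.03
tcp_pos: [0.4985, 0.0177, 0.074]
tool_rot: [0.645, 0.764, -0.002, -0.003]
force: [-7.4, -0.6, 20.2]
finger_gap: -0.002
gripper_force: 10.1
```

Run:
```python
from h import *
p=snap('wrist')
im=p['img'][100:350,200:480];cv2.imwrite('pics/g.png',cv2.resize(im,None,fx=2.4,fy=2.4,interpolation=cv2.INTER_CUBIC)[:,:,::-1])
```

```text
(no output)
```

View pics/g.png

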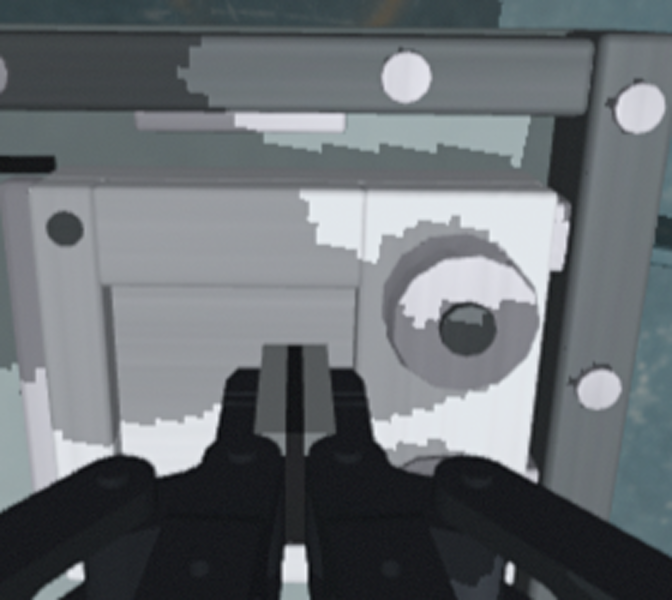

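Request:
servo_tool --commands '[0,0.004,0,0,0,0,-1,0,0.003,0,0,0,0,-1,0,0,0,0,0,0,-1]'

```text
t: 5.33
tcp_pos: [0.4989, 0.0179, 0.074]
tool_rot: [0.644, 0.765, -0.005, -0.006]
force: [-13.4, -4.5, 25.5]
finger_gap: -0.003
gripper_force: 14.4
```

Request:
servo_tool --commands '[0,0.002,0,0,0,0,-1,0,0.002,0,0,0,0,-1,0,0,0,0,0,0,-1]'

```text
t: 5.58
tcp_pos: [0.4991, 0.018, 0.0739]
tool_rot: [0.644, 0.765, -0.006, -0.007]
force: [-16.5, -7.2, 26.3]
finger_gap: 0.001
gripper_force: 16.8
```

Request:
servo_tool --commands '[0,-0.003,-0.001,0,0,0,-1,0.004,0,0,0,0,0,-1,0.004,0,0,0,0,0,-1,0.004,0,0,0,0,0,-1,0.004,0,0,0,0,0,-1,0,0,0,0,0,0,-1]'

```text
t: 6.08
tcp_pos: [0.4979, 0.0251, 0.074]
tool_rot: [0.644, 0.765, -0.005, -0.005]
force: [-12.4, -8.3, 20.0]
finger_gap: -0.003
gripper_force: 13.8
```

Request:
servo_tool --commands '[0.004,0,0,0,0,0,-1,0.004,0,0,0,0,0,-1,0.004,0,0,0,0,0,-1,0,0,0,0,0,0,-1]'

```text
t: 6.42
tcp_pos: [0.4973, 0.0305, 0.074]
tool_rot: [0.644, 0.765, -0.005, -0.005]
force: [-12.4, -10.7, 19.0]
finger_gap: 0.001
gripper_force: 14.6
```

Run:
```python
from h import *
p=snap('wrist')
im=p['img'][100:350,200:480];cv2.imwrite('pics/i.png',cv2.resize(im,None,fx=2.4,fy=2.4,interpolation=cv2.INTER_CUBIC)[:,:,::-1])
```

```text
(no output)
```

View pics/i.png

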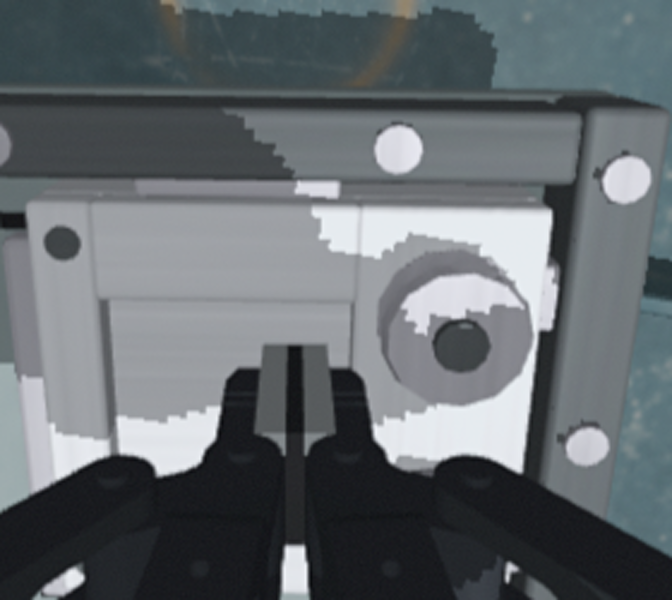

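Request:
servo_tool --commands '[0.004,0,0,0,0,0,-1,0.004,0,0,0,0,0,-1,0.004,0,0,0,0,0,-1,0,0,0,0,0,0,-1]'

```text
t: 6.8
tcp_pos: [0.4964, 0.0361, 0.074]
tool_rot: [0.644, 0.765, -0.005, -0.005]
force: [-12.6, -10.7, 19.6]
finger_gap: -0.0
gripper_force: 14.6
```

Request:
servo_tool --commands '[0.004,0,0,0,0,0,-1,0.004,0,0,0,0,0,-1,0.002,0,0,0,0,0,-1,0,0,0,0,0,0,-1]'

```text
t: 7.13
tcp_pos: [0.4957, 0.0408, 0.074]
tool_rot: [0.644, 0.765, -0.006, -0.004]
force: [-11.9, -11.9, 19.5]
finger_gap: 0.001
gripper_force: 18.0
```

Request:
servo_tool --commands '[0.003,0,0,0,0,0,-1,0.002,0,0,0,0,0,-1,0,0,0,0,0,0,-1]'

```text
t: 7.38
tcp_pos: [0.4957, 0.0409, 0.074]
tool_rot: [0.643, 0.766, -0.007, -0.003]
force: [-13.1, -22.2, 18.5]
finger_gap: -0.002
gripper_force: 20.6
```

Run:
```python
from h import *
p=snap('wrist')
o=np.array([.48044,.00941]);y=.16827;R=np.array([[np.cos(y),-np.sin(y)],[np.sin(y),np.cos(y)]])
print(((manip.sense()['tcp_pos'][:2]-o)@R*1e3).round(1))
im=p['img'][100:350,200:480].copy()
cv2.imwrite('pics/j.png',cv2.resize(im,None,fx=2.4,fy=2.4,interpolation=cv2.INTER_CUBIC)[:,:,::-1])
```

```text
[20.3 28.5]
```

View pics/j.png

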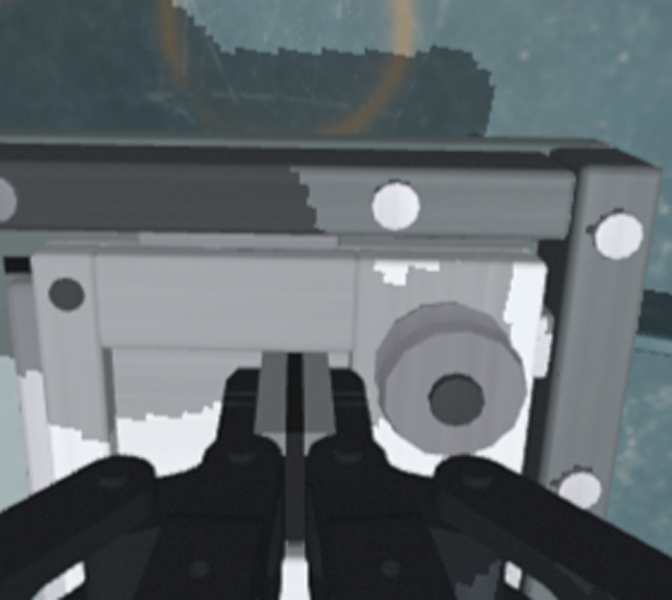

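Request:
servo_tool --commands '[-0.002,-0.002,-0.001,0,0,0,-1,-0.002,-0.001,-0.001,0,0,0,-1,0,0,0,0,0,0,-1]'

```text
t: 7.68
tcp_pos: [0.4955, 0.0408, 0.0741]
tool_rot: [0.645, 0.765, -0.005, -0.003]
force: [-9.3, -11.2, 9.1]
finger_gap: 0.003
gripper_force: 13.5
```

Request:
servo_tool --commands '[-0.001,-0.002,-0.0005,0,0,0,-1,-0.001,-0.001,-0.0005,0,0,0,-1,0,0,0,0,0,0,-1]'

```text
t: 7.93
tcp_pos: [0.4954, 0.0407, 0.0741]
tool_rot: [0.645, 0.764, -0.003, -0.003]
force: [-5.6, -6.3, 3.5]
finger_gap: -0.0
gripper_force: 7.1
```

Request:
servo_tool --commands '[-0.001,-0.002,0,0,0,0,-1,-0.001,-0.001,-0.0004,0,0,0,-1,0,0,0,0,0,0,-1]'

```text
t: 8.18
tcp_pos: [0.4953, 0.0405, 0.0743]
tool_rot: [0.645, 0.764, -0.002, -0.003]
force: [-4.6, -2.1, -0.5]
finger_gap: -0.003
gripper_force: 2.6
```

Request:
servo_tool --commands '[-0.001,-0.002,0,0,0,0,-1,-0.001,-0.002,0,0,0,0,-1,0,0,0,0,0,0,-1]'

```text
t: 8.43
tcp_pos: [0.4957, 0.0392, 0.0748]
tool_rot: [0.645, 0.764, -0.0, -0.001]
force: [-4.0, -0.0, 0.5]
finger_gap: 0.001
gripper_force: 1.7
```

Request:
servo_tool --commands '[0,-0.002,0,0,0,0,-1,0,-0.002,0,0,0,0,-1,0,0,0,0,0,0,-1]'

```text
t: 8.68
tcp_pos: [0.4959, 0.0385, 0.0753]
tool_rot: [0.645, 0.764, 0.001, 0.001]
force: [-1.0, 0.1, -0.3]
finger_gap: -0.002
gripper_force: 0.4
```

Request:
servo_tool --commands '[0,0,-0.005,0,0,0,-1,0,0,-0.01,0,0,0,-1,0,0,-0.03,0,0,0,-1,0,0,-0.06,0,0,0,-1,0,0,-0.06,0,0,0,-1,-0.06,0,0,0,0,0,-1,-0.06,0,0,0,0,0,-1,0,0,0,0,0,0,-1]'

```text
t: 9.35
tcp_pos: [0.5081, -0.0249, 0.1595]
tool_rot: [0.646, 0.763, 0.001, 0.004]
force: [0.9, 0.4, 0.4]
finger_gap: -0.001
gripper_force: 0.0
```

Run:
```python
from h import *
p=snap('wrist');s=manip.sense();print(s['tcp_pos'],s['force'])
o=np.array([.48044,.00941]);y=.16827;R=np.array([[np.cos(y),-np.sin(y)],[np.sin(y),np.cos(y)]])
c=proj(p,[np.r_[o+R@np.array([20+a,15+b])*1e-3 if 0 else o+R@(np.array([20+a,15+b])*1e-3),.082] for a,b in((50,45),(50,-45),(-50,-45),(-50,45))]);print(c.round(1))
x0,y0=np.maximum(c.min(0).astype(int)-45,0);x1,y1=c.max(0).astype(int)+45
im=p['img'][y0:y1,x0:x1];print(x0,y0,im.shape)
f=min(790/im.shape[1],590/im.shape[0]);print(f);cv2.imwrite('pics/k.png',cv2.resize(im,None,fx=f,fy=f,interpolation=cv2.INTER_CUBIC)[:,:,::-1])
print(((c-[x0,y0])*f).round())
```

```text
[ 0.50652676 -0.02293942  0.15885062] [0.57627002 0.6160083  0.75758634]
[[394.   67.7]
 [386.1 197.7]
 [252.5 198.5]
 [242.5  68.2]]
197 22 (221, 242, 3)
2.669683257918552
[[526. 122.]
 [505. 469.]
 [148. 471.]
 [121. 123.]]
```

View pics/k.png

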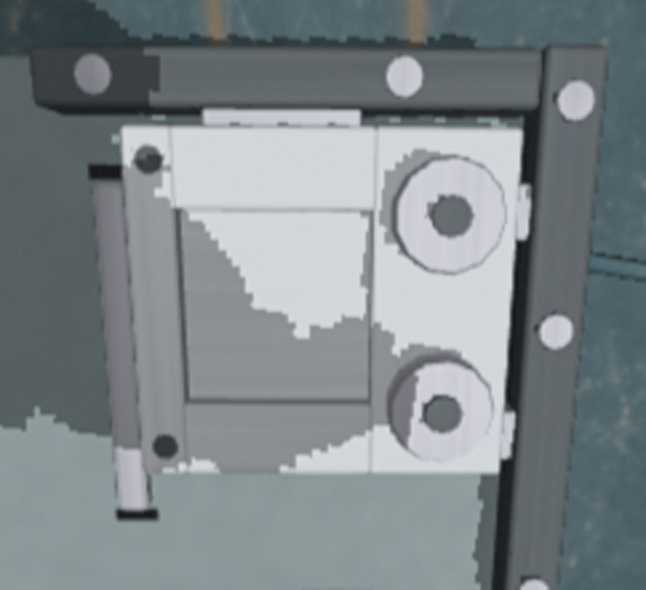

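```bash
python3 -c "
from station import manip
print(manip.sign_off())"
```

```text
the job is handed in; nothing more can be done
None
```

The job is handed in at about 9.4 s of the 38 s limit. In the last close picture the cassette looks flat and square at the two rear pads and the left pad, within the camera's accuracy of about 2 mm. The catch bar is up behind it, and the arm never went near the bystanders.

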